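# Bring the red-capped bottle to the label scanner

### The arm

A 6-joint arm with a two-finger parallel gripper is mounted at the origin on the work surface. World frame = base frame: x ahead of the robot, y to its left, z up, the work surface at z = 0. Lengths are in mm, angles in rad, forces in N, time in s.
With the tool pointing down it reaches from about 275 to 750 mm from the base axis. Payload 10.2 kg.
Tool frame: the origin (TCP) lies at the very end of the fingers, on their centre line; the grasp point (between the pads) lies 19 mm behind it; z points along the fingers, y is the line along which they close (so a half turn about z gives the same grasp; the last joint's range is limited). The gripper opens to 85 mm and grips with 20 to 120 N. Pads are 22 mm wide; open, the fingers measure 114 mm over their backs; the gripper's body (76 mm by 85 mm) begins 54 mm behind the grasp point. The pads swing forward as they close: fully open they stand 13 mm farther back than shut.
Start: joints at [-1.544, 0.313, 1.498, -0, 1.331, -0.223], TCP at [129.772, -508.714, 231.294] pointing down, gripper open.
Joint ranges: [-2.94, 2.94], [-0.97, 2.17], [0.19, 2.56], [-1.23, 4.37], [0.02, 3.11], [-2.88, 2.88]. Speed limits (rad/s): [2.39, 2.39, 3.01, 3.14, 3.14, 3.14].

### API

Orientations are given as a unit quaternion [w, x, y, z].
In Python, from rig import monitor, eyes, job gives the robot as it stands. The module is installed in compiled form; this text tells all that it offers.
- The arm moves only by the tool send_rows, never from a script. Its argument "targets" is one flat list of numbers, 7 for each row, row after row: the turn, a rotation vector about the tool's x, y, z in degrees, then the shift along the tool's x, y, z in units of 60 mm (1.0 is 60 mm), then the opening, from -1 (shut) to 1 (fully open), so that 0 is half open. A call has 1 to 5 rows; each row shifts and turns the commanded pose from where the row before left it, along the tool's axes as they then stand; what a row does not reach is not made up. A row lasts 1/8 s, in which the tool goes at most 62.5 mm and 10.7 degrees, less where a joint would pass 70% of its speed; a pose out of reach is approached as far as the arm can. A call is refused whole if a number of a shift passes 1 or a number of a turn 10.7, either way. A call with a gripper value outside its range is refused whole. The fingers move at their own pace and stop on an object; "newtons" is the grip in N (left out, the last holds). Time passes only in rows, so rows that do not move let the fingers close. It gives the time, the measured TCP pose, the force, the opening and the grip force at its end, in the units of the state.
- monitor.sense(): the state, without advancing time (a new reading comes with each control period).
- eyes.capture(name): name is "scene" or "top"; returns a dict with "img" (420x560x3 uint8, red, green, blue), "K" (3x3 intrinsics, pixels), "distortion" ([k1, k2, p1, p2, k3] as OpenCV has them; the pictures are not rectified), "R" (3x3) and "t" (3): a world point X has camera coordinates R X + t. Camera axes: x right, y down, z forward; pixel columns grow to the right and rows downward; lengths in mm; the calibration is good to about 2 mm. A picture is of the moment at which its call begins. There is no depth.
- job.finish_job(): hands the job in; it is judged then, once.
The state is a dict: "time_s": time; "joints": joint angles; "dq": joint speeds; "tau": joint torques, N m; "eef_pos": TCP position; "ee_rot": TCP orientation; "force": force on the tool from outside, world axes, zero at the start; "wrist_torque": the same for the moment, N m; "grip_width": opening from 0.0 (shut) to 1.0 (fully open); "grip_force": force on a finger pad.
Only numpy, scipy, OpenCV 4.12 (cv2) and the standard library are available. Lean on these libraries where they do the work, as an engineer would, in place of code of your own. Each camera call takes 0.05 s, during which the arm holds its last target. There are 200 camera calls.

### The job

With a fingertip, push one of the carousel's steel arms round until the red-capped bottle stands squarely in front of the scanner (in line with its yellow arrow); either direction will do. Only then press the green button fully down and let it come back up. Keep off the bottles (no pushing, gripping or lifting them) and leave everything else on the bench where it is.

Things in the scene. Friction and masses are not known exactly. Their poses are not given: they have to be found in the camera images.
- hub (a point): Centre, on its top, of the bottle carousel: a white round plate 170 mm across, top at height 50 mm, on a grey foot 150 mm across. It turns either way about the vertical axis through this point (more than a full turn), needs about 1 to 1.5 N at an arm's end, and stays where it is left. Four cups (grey collars 40 mm across, 12 mm tall) hold a bottle each, 60 mm from the axis, 90 degrees apart.
- spoke_ball (a point): Centre of the orange 20 mm ball on the end of one of the carousel's four equal push arms, 150 mm from the axis. The arms are steel rods 12 mm thick that rise from the plate and then run level at height 74 mm (underside 68 mm) from 98 mm out to the ball, 90 degrees apart, each half-way (45 degrees) between two bottles; they turn with the plate. Under and between them is open air down to the bench.
- red_mid (a point): 30 mm diameter, 55 mm tall amber glass bottle with paper label, red cap; the bottle to bring to the scanner. Stands loose in one of the carousel's cups, 1.5 mm play, its foot at height 50 mm and its top at 105 mm. The point is on its axis, half-way up; z is up along it.
- white1_mid (a point): 30 mm diameter, 55 mm tall amber glass bottle with paper label, white cap, in another cup of the carousel. Point half-way up on its axis.
- black1_mid (a point): 30 mm diameter, 55 mm tall amber glass bottle with paper label, black cap, in another cup of the carousel. Point half-way up on its axis.
- black2_mid (a point): 30 mm diameter, 55 mm tall amber glass bottle with paper label, black cap, in another cup of the carousel. Point half-way up on its axis.
- scan_spot (a point): The spot that the scanner looks at: the red-capped bottle's axis belongs at this x, y. It lies 60 mm from the carousel's axis, straight in front of the scanner; it is fixed with the scanner and does not turn. x points from the carousel's axis towards the scanner.
- scanner_front (a point): Middle of the scanner's front window. The scanner is a fixed grey and blue block 46 x 50 mm, 90 mm tall, standing on the bench beyond the arms, its front 180 mm from the carousel's axis and facing it, with a yellow arrow on top that points to the axis. x points away from the carousel into the scanner.
- start_top (a point): Centre of the top of the green push button (32 mm across) on a fixed grey console, 100 x 90 mm and 30 mm tall, on the left of the bench. It is pressed straight down, travel 6 mm, sprung, 5 N at the bottom; it comes back by itself.
- start (a joint): Travel of the green button: 0 up, 0.006 m fully down.
- stray_white: Loose 30 mm diameter, 55 mm tall amber glass bottle with paper label, white cap, standing on the bench between carousel and console. Origin under its foot. Not to be moved.
- stray_black: Loose 30 mm diameter, 55 mm tall amber glass bottle with paper label, black cap, standing on the bench between carousel and console. Origin under its foot. Not to be moved.
- scale: Black bench scale 200 x 170 mm, 28 mm tall with a round steel pan; origin under its centre. Not to be moved.
- weigh_boat: Pink plastic bowl 84 mm across, 28 mm tall; origin under its centre. Not to be moved.
- marker: White and blue marker pen 128 mm long, 15 mm thick, lying along its x; origin on the bench near its middle. Not to be moved.
There are look-alikes about, which are no part of the job. Several things look just like the part that bears start_top: the one meant starts farthest to the robot's left. Leave any purple look-alike of the part that bears black1_mid alone.

How it is judged:
By the outcome, as a careful person would: the job done as asked, in the order asked, and still so for the second after the job is handed in, with the robot touching nothing.
It also fails if it takes over 64 s, if anything falls off the work surface, if the arm or the gripper's body presses on something with over 40 N, if the wrist force passes 120 N, or if a joint passes its speed limit or range.

## Working session

There is one attempt and no reset: what is moved stays moved. The work goes in short steps, Python scripts to look and compute and a tool call to move; the robot and the scene stay as the last step left them, time stands still between calls to the robot, and variables do not carry over. Pictures are saved under pics/ and viewed, at most 10 in all, crops included, and the job is handed in when it is done.

Besides the shell and the picture viewer there is one more tool, called after "Emit:" in YAML: its name, and indented under it one key for each argument. send_rows: Moves the arm, as the interface text tells. Its arguments: {"type":"object","properties":{"targets":{"type":"array","items":{"type":"number"}},"newtons":{"type":"number"}},"required":["targets"]}

```bash
mkdir -p pics; cat > h.py <<'E'
import numpy as np, cv2
from rig import monitor, eyes, job
def cap(n,f=None):
    c=eyes.capture(n)
    if f: cv2.imwrite('pics/'+f,cv2.cvtColor(c['img'],cv2.COLOR_RGB2BGR))
    return c
def ray(c,uv,z):
    K=np.array(c['K'],float);d=np.array(c['distortion'],float);R=np.array(c['R']);t=np.array(c['t'])
    p=cv2.undistortPoints(np.array(uv,float).reshape(-1,1,2),K,d).reshape(-1,2)
    D=np.c_[p,np.ones(len(p))]@R; o=-R.T@t
    return o+D*((z-o[2])/D[:,2])[:,None]
def proj(c,X):
    return cv2.projectPoints(np.array(X,float).reshape(-1,1,3),cv2.Rodrigues(np.array(c['R'],float))[0],np.array(c['t'],float),np.array(c['K'],float),np.array(c['distortion'],float))[0].reshape(-1,2)
def blobs(img,lo,hi,amin=15):
    h=cv2.cvtColor(img,cv2.COLOR_RGB2HSV)
    m=cv2.inRange(h,np.array(lo),np.array(hi))
    n,l,s,ce=cv2.connectedComponentsWithStats(m)
    return [(ce[i].round(1).tolist(),int(s[i,4]),s[i,:4].tolist()) for i in range(1,n) if s[i,4]>=amin]
E
python3 - <<'E'
from h import *
for n in('top','scene'):
    c=cap(n,n+'0.png'); i=c['img']
    print(n,'cam',(-np.array(c['R']).T@c['t']).round())
    for k,lo,hi in(('red',(0,150,80),(4,255,255)),('red2',(174,150,80),(180,255,255)),('orange',(6,150,120),(18,255,255)),('yellow',(22,130,120),(35,255,255)),('green',(45,100,60),(85,255,255)),('purple',(125,60,40),(160,255,255))):
        print(k,blobs(i,lo,hi))
print(monitor.sense())
E
```

```text
top cam [ 300.  -53. 1214.]
red [([16.6, 78.6], 119, [10, 73, 15, 13]), ([304.4, 206.3], 31, [302, 204, 6, 6]), ([513.4, 266.6], 20, [511, 265, 6, 4]), ([515.5, 279.0], 21, [513, 277, 6, 5]), ([517.7, 290.8], 21, [515, 289, 6, 5]), ([519.6, 303.1], 25, [517, 301, 6, 5]), ([521.5, 315.3], 22, [519, 313, 6, 5])]
red2 []
orange [([439.4, 92.5], 16, [437, 89, 7, 7]), ([254.3, 165.8], 21, [252, 164, 6, 5]), ([323.3, 175.2], 22, [321, 173, 5, 6]), ([244.0, 234.3], 25, [242, 231, 6, 7]), ([315.3, 244.0], 23, [313, 241, 6, 6])]
yellow []
green [([126.0, 210.6], 93, [121, 206, 11, 11]), ([207.9, 259.2], 96, [203, 254, 11, 11])]
purple [([226.1, 206.4], 77, [220, 200, 12, 12])]
scene cam [1027.  691.  971.]
red [([233.4, 55.3], 28, [231, 53, 6, 6]), ([225.3, 58.3], 29, [223, 56, 6, 6]), ([217.3, 61.4], 28, [215, 59, 6, 6]), ([209.3, 64.8], 25, [207, 62, 6, 6]), ([201.2, 68.2], 20, [199, 66, 5, 5]), ([257.0, 189.3], 68, [253, 185, 9, 10])]
red2 []
orange [([98.9, 153.5], 17, [97, 152, 5, 4]), ([86.7, 158.4], 32, [83, 156, 10, 6]), ([75.8, 167.5], 62, [69, 160, 16, 16]), ([92.5, 166.5], 33, [89,
[... 642 characters left out ...]
14, 16])]
{'time_s': 0.1, 'joints': array([-1.54439474e+00,  3.13400858e-01,  1.49836375e+00,  1.39781482e-06,
        1.33099018e+00, -2.23413317e-01]), 'dq': array([-0.00154321, -0.00144989, -0.00237731,  0.00020772,  0.00043778,
       -0.00102209]), 'tau': array([ 1.52441182e-03, -4.12902260e+01, -2.60141623e+01, -2.15539794e-04,
        3.10913601e-03,  2.32430352e-05]), 'eef_pos': array([ 129.7685288 , -508.47385657,  230.78782209]), 'ee_rot': array([-5.78182424e-04,  9.92209055e-01,  1.24582721e-01,  5.78214121e-05]), 'force': array([-0.67920316, -0.30307394,  0.5038957 ]), 'wrist_torque': array([0.04468169, 0.02413686, 0.01199753]), 'grip_force': 0.0, 'grip_width': 0.999821586181114}
```

View pics/top0.png

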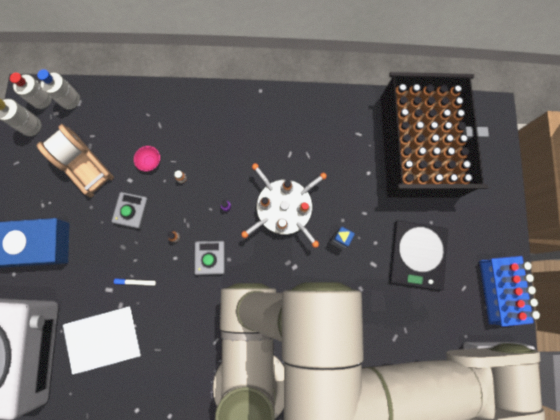

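View pics/scene0.png

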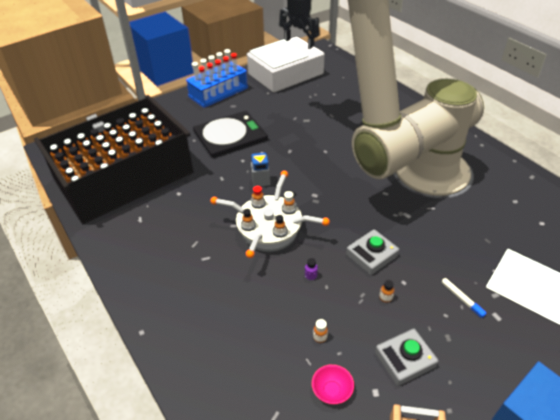

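The top view shows the carousel hub at about (284,206) and the red cap at (304,206). The four balls are at (254,166), (323,175), (315,244) and (244,234), and the scanner is at (342,239).

Possible mix-ups:
- **Green buttons:** (126,210) and (208,259). I choose (126,210), the leftmost (+y). In the scene view it is at (411,347).
- **Red caps:** the carousel one at (304,206). The others are in the rack at (515,290) and on the flask at (17,79).
- **Purple bottle:** (226,206), to be left alone.

```bash
python3 - <<'E'
from h import *
c=cap('top')
i=c['img']
b=[[254.3,165.8],[323.3,175.2],[315.3,244.0],[244.0,234.3]]
B=ray(c,b,74);H=B[:,:2].mean(0);print('balls',B.round(1),'hub',H.round(1))
d=B[:,:2]-H;print(np.linalg.norm(d,axis=1).round(1),np.degrees(np.arctan2(d[:,1],d[:,0])).round(1))
r=ray(c,[[304.4,206.3]],105)[0];print('red',r.round(1),np.linalg.norm(r[:2]-H),np.degrees(np.arctan2(*(r[:2]-H)[::-1])))
y=blobs(i,(20,80,80),(40,255,255),5);print(y)
s=cap('scene');ys=blobs(s['img'],(20,80,80),(40,255,255),15);print(ys)
for cc,l in((c,y),(s,ys)):
  for q in l:
    p=ray(cc,[q[0]],90)[0][:2]-H
    if np.linalg.norm(p)<260: print('arrow',(p+H).round(1),np.linalg.norm(p),np.degrees(np.arctan2(p[1],p[0])))
sb=ray(s,[[257.0,188.]],105)[0];print('red scene',sb.round(1))
print('ball scene',ray(s,[[284.1,174],[213,199.7],[325.7,221.1],[249.4,253.7]],74).round(1))
print('btn',ray(c,[[126,210.6]],38).round(1),ray(s,[[411.3,347]],38).round(1))
print('purple',ray(c,[[226.1,206.4]],55).round(1),'strays',ray(c,[[179.5,176.5],[173.5,237]],55).round(1))
crop=i[150:270,100:370];cv2.imwrite('pics/crop.png',cv2.resize(crop,None,fx=2.9,fy=2.9,interpolation=2)[:,:,::-1])
E
```

```text
balls [[ 660.    13.5   74. ]
 [ 637.8 -200.5   74. ]
 [ 424.1 -178.3   74. ]
 [ 446.3   35.    74. ]] hub [542.  -82.6]
[152.1 151.9 151.9 151.6] [  39.2  -50.9 -141.   129.2]
red [ 531.2 -141.2  105. ] 59.60553065568724 -100.49799211854787
[([1.6, 104.4], 43, [0, 99, 5, 11]), ([343.6, 235.3], 48, [339, 232, 10, 9])]
[([32.4, 17.3], 2126, [0, 0, 78, 45]), ([111.4, 5.8], 19, [104, 0, 13, 11]), ([135.7, 10.6], 34, [127, 7, 17, 8]), ([123.8, 73.1], 53, [116, 67, 19, 21]), ([451.7, 91.7], 910, [428, 80, 48, 25]), ([155.4, 91.3], 20, [149, 85, 12, 11]), ([384.3, 123.6], 75, [364, 117, 36, 10]), ([370.8, 144.3], 409, [355, 132, 31, 28]), ([259.1, 157.8], 41, [254, 156, 11, 6]), ([396.4, 412.7], 52, [395, 406, 4, 14]), ([440.8, 415.5], 25, [439, 412, 4, 8])]
arrow [ 450.7 -260.3] 199.791964596861 -117.2111026013208
arrow [ 452.1 -260.9] 199.7172554240307 -116.76135527425653
red scene [ 535.5 -142.4  105. ]
ball scene [[ 425.1 -176.5   74. ]
 [ 637.5 -202.2   74. ]
 [ 446.    34.    74. ]
 [ 659.6   12.4   74. ]]
btn [[512.6 407.8  38. ]] [[507.6 402.5  38. ]]
purple [[533.   95.3  55. ]] strays [[623.  245.7  55. ]
 [433.4 248.7  55. ]]
```

View pics/crop.png

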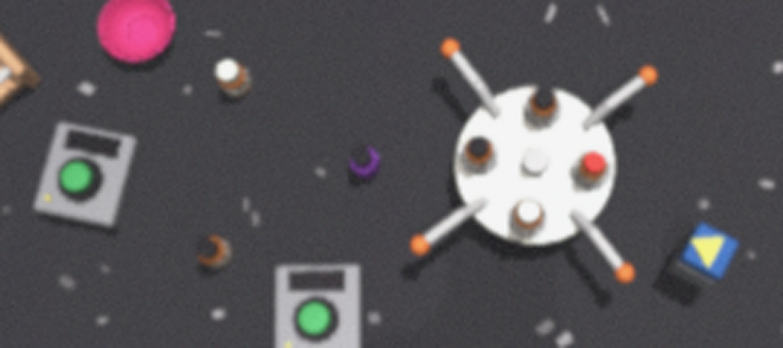

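The crop confirms the choices. The meant console is the leftmost one, with its button at crop (75,177). The red bottle is at (593,163) between two arms, and the scanner arrow at (708,248) points at the hub.

The red bottle is at about -96° and the scanner at -117°, so the carousel must turn about 21° clockwise. I'll push the near-left arm (ball at 446,35) from its robot side.

Emit:
send_rows:
  targets: [0,0,0,0.58,-0.56,0,-1,0,0,0,0.58,-0.56,0,-1,0,0,0,0.58,-0.56,0,-1,0,0,0,0.58,-0.56,0,-1,0,0,0,0.58,-0.56,0,-1]

```text
time_s: 0.82
eef_pos: [257.4, -301.5, 231.3]
ee_rot: [0.0, 0.992, 0.124, 0.0]
force: [0.3, -0.3, 0.3]
grip_width: 0.002
grip_force: 0.0
```

Emit:
send_rows:
  targets: [0,0,0,0.58,-0.56,0,-1,0,0,0,0.58,-0.56,0,-1,0,0,0,0.58,-0.56,0,-1,0,0,0,0.58,-0.56,0,-1,0,0,0,0.58,-0.56,0,-1]

```text
time_s: 1.45
eef_pos: [384.5, -95.6, 231.4]
ee_rot: [0.0, 0.992, 0.125, 0.0]
force: [0.4, -0.5, 0.5]
grip_width: 0.0
grip_force: 0.0
```

Emit:
send_rows:
  targets: [0,0,0,0.58,-0.56,0,-1,0,0,0,0.58,-0.56,0,-1,0,0,-10,0,0,0,-1,0,0,0,0,0,0,-1]

```text
time_s: 1.95
eef_pos: [434.7, -14.5, 231.1]
ee_rot: [-0.0, 0.978, 0.21, -0.0]
force: [-0.3, -0.8, 0.0]
grip_width: 0.003
grip_force: 0.0
```

Emit:
send_rows:
  targets: [0,0,0,0,0,0.75,-1,0,0,0,0,0,0.75,-1,0,0,0,0,0,0.75,-1,0,0,0,0,0,0.74,-1,0,0,0,0,0,0,-1]

```text
time_s: 2.58
eef_pos: [433.1, -14.9, 50.2]
ee_rot: [-0.001, 0.978, 0.209, -0.002]
force: [0.8, 0.2, 1.8]
grip_width: -0.003
grip_force: 0.0
```

```bash
cat >> h.py <<'E'
H=np.array([542,-82.6])
def status():
    s=monitor.sense();print(s['time_s'],s['eef_pos'].round(1),s['force'].round(1))
    for n in('top','scene'):
        c=cap(n);o=[]
        for uv,a,_ in blobs(c['img'],(4,130,110),(19,255,255),8):
            p=ray(c,[uv],74)[0][:2]-H
            if 140<np.linalg.norm(p)<163:o.append((np.linalg.norm(p).round(1),np.degrees(np.arctan2(p[1],p[0])).round(1)))
        print(n,[tuple(map(float,q)) for q in o],'arms mod90',[round(float(q[1]%90),1) for q in o])
E
python3 -c "
from h import *
status()"
```

```text
2.575 [433.1 -14.9  50.2] [0.8 0.2 1.8]
top [(152.2, 39.2), (151.9, -51.1), (151.4, -141.0)] arms mod90 [39.2, 38.9, 39.0]
scene [(155.7, -140.4), (153.4, -51.5), (150.3, 129.4), (150.0, 38.8)] arms mod90 [39.6, 38.5, 39.4, 38.8]
```

Emit:
send_rows:
  targets: [0,0,0,0.13,-0.04,0,-1,0,0,0,0.13,-0.04,0,-1,0,0,0,0.13,-0.04,0,-1,0,0,0,0.13,-0.04,0,-1,0,0,0,0.13,-0.04,0,-1]

```text
time_s: 3.3
eef_pos: [465.7, 12.6, 51.9]
ee_rot: [0.0, 0.978, 0.211, -0.0]
force: [-0.8, -0.8, 0.2]
grip_width: -0.003
grip_force: 0.6
```

```bash
python3 -c "
from h import *
status()"
```

```text
3.3 [465.7  12.6  51.9] [-0.8 -0.8  0.2]
top [(151.9, 30.7), (152.0, -59.5), (151.5, -149.4)] arms mod90 [30.7, 30.5, 30.6]
scene [(156.2, -149.4), (153.6, -60.3), (150.4, 120.0), (150.2, 29.8)] arms mod90 [30.6, 29.7, 30.0, 29.8]
```

Emit:
send_rows:
  targets: [0,0,0,0.07,0,0,-1,0,0,0,0.07,0,0,-1,0,0,0,0.07,0,0,-1,0,0,0,0.07,0,0,-1,0,0,0,0.03,0,0,-1]

```text
time_s: 4.03
eef_pos: [482.5, 20.0, 51.9]
ee_rot: [-0.0, 0.978, 0.211, -0.0]
force: [-0.7, -0.3, -0.2]
grip_width: 0.0
grip_force: 0.6
```

```bash
python3 -c "
from h import *
status()"
```

```text
4.025 [482.5  20.   51.9] [-0.7 -0.3 -0.2]
top [(152.4, 21.9), (151.7, -68.0), (152.1, -158.1)] arms mod90 [21.9, 22.0, 21.9]
scene [(154.2, -68.5), (150.5, 111.6), (150.2, 21.5)] arms mod90 [21.5, 21.6, 21.5]
```

Emit:
send_rows:
  targets: [0,0,0,0.05,0,0,-1,0,0,0,0.05,0,0,-1,0,0,0,0.03,0,0,-1,0,0,0,0,0,0,-1]

```text
time_s: 4.62
eef_pos: [489.6, 23.1, 52.0]
ee_rot: [0.0, 0.978, 0.211, 0.0]
force: [-0.2, -0.6, 0.5]
grip_width: -0.0
grip_force: 0.0
```

```bash
python3 - <<'E'
from h import *
status()
A=[]
for k in range(4):
  for n in('top','scene'):
    c=cap(n)
    for lo in((20,80,80),(22,110,110),(18,60,80)):
      for uv,a,_ in blobs(c['img'],lo,(40,255,255),8):
        p=ray(c,[uv],90)[0][:2]-H
        if 185<np.linalg.norm(p)<215:A.append((n,round(float(np.degrees(np.arctan2(p[1],p[0]))),2)))
print(A)
c=cap('top','t2.png');h=(slice(150,270),slice(220,370))
cv2.imwrite('pics/c2.png',cv2.resize(c['img'][h],None,fx=4,fy=4,interpolation=2)[:,:,::-1])
# expected points
a=np.radians(-117);print(proj(c,[[*(H+60*np.array([np.cos(a),np.sin(a)])),105]]),[b for b in blobs(c['img'],(0,120,80),(6,255,255)) if 250<b[0][0]<350])
E
```

```text
4.625 [489.6  23.1  52. ] [-0.2 -0.6  0.5]
top [(152.2, 18.0), (152.2, -72.3), (151.9, -162.3)] arms mod90 [18.0, 17.7, 17.7]
scene [(154.4, -72.6), (150.2, 108.0), (150.7, 17.4)] arms mod90 [17.4, 18.0, 17.4]
[('top', -117.09), ('top', -117.17), ('top', -117.02), ('scene', -116.76), ('scene', -116.92), ('scene', -116.95), ('top', -117.21), ('top', -117.21), ('top', -117.02), ('scene', -116.76), ('scene', -116.92), ('scene', -116.95), ('top', -117.21), ('top', -117.32), ('top', -117.02), ('scene', -116.76), ('scene', -116.92), ('scene', -116.95), ('top', -117.09), ('top', -117.4), ('top', -117.02), ('scene', -116.76), ('scene', -116.92), ('scene', -116.95)]
[[302.56582009 211.70162249]] [([302.1, 212.9], 42, [299, 210, 8, 7])]
```

View pics/c2.png

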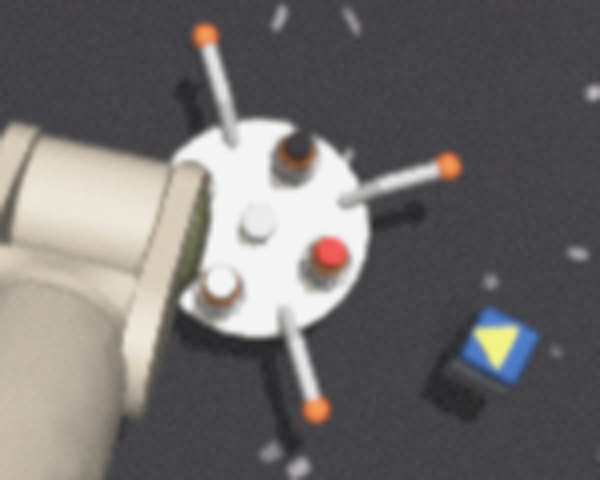

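The red bottle at crop (330,255) is now on the line from hub (258,222) to arrow (497,345). The arms read 17.8° against a target of 18.0°. Next I back off and rise.

Emit:
send_rows:
  targets: [0,0,0,-0.25,0,0,-1,0,0,0,-0.4,0,0,-1,0,0,0,0,0,-0.6,-1,0,0,0,0,0,-0.7,-1,0,0,0,0,0,-0.7,-1]

```text
time_s: 5.8
eef_pos: [453.6, 7.0, 173.3]
ee_rot: [-0.0, 0.978, 0.211, 0.0]
force: [1.8, 0.0, -0.2]
grip_width: 0.002
grip_force: 0.0
```

```bash
python3 - <<'E'
from h import *
status()
# button by two-ray triangulation
t=cap('top');s=cap('scene')
g=lambda c,u:min((b[0] for b in blobs(c['img'],(45,100,60),(85,255,255),30)),key=lambda p:np.hypot(p[0]-u[0],p[1]-u[1]))
u,v=g(t,(126,210)),g(s,(411,347));print(u,v)
best=min(np.arange(30,60,.5),key=lambda z:np.linalg.norm(ray(t,[u],z)-ray(s,[v],z)))
print(best,ray(t,[u],best).round(1),ray(s,[v],best).round(1))
E
```

```text
5.8 [453.6   7.  173.3] [ 1.8  0.  -0.2]
top [(152.1, 17.9), (152.2, -72.3), (151.8, -162.1)] arms mod90 [17.9, 17.7, 17.9]
scene [(155.0, -161.6), (154.4, -72.6), (150.2, 108.1), (150.7, 17.4)] arms mod90 [18.4, 17.4, 18.1, 17.4]
[126.0, 210.6] [411.3, 347.0]
45.0 [[511.3 405.1  45. ]] [[511.5 404.7  45. ]]
```

Emit:
send_rows:
  targets: [0,0,0,0.45,-0.706,0,-1,0,0,0,0.45,-0.706,0,-1,0,0,0,0.45,-0.706,0,-1,0,0,0,0.45,-0.706,0,-1]

```text
time_s: 6.5
eef_pos: [481.9, 207.4, 170.2]
ee_rot: [-0.0, 0.978, 0.211, -0.001]
force: [1.0, -0.5, -0.3]
grip_width: 0.001
grip_force: 0.0
```

Emit:
send_rows:
  targets: [0,0,0,0.45,-0.706,0,-1,0,0,0,0.45,-0.706,0,-1,0,0,0,0.45,-0.706,0,-1,0,0,0,0.45,-0.706,0,-1,0,0,0,0,0,0,-1]

```text
time_s: 7.12
eef_pos: [510.0, 407.1, 168.9]
ee_rot: [0.0, 0.977, 0.212, -0.002]
force: [1.1, -0.7, -0.5]
grip_width: 0.003
grip_force: 0.0
```

Emit:
send_rows:
  targets: [0,0,0,0,0,0.7,-1,0,0,0,0,0,0.7,-1,0,0,0,0,0,0.4,-1,0,0,0,0,0,0.15,-1,0,0,0,0,0,0,-1]

```text
time_s: 7.75
eef_pos: [511.2, 404.2, 54.6]
ee_rot: [0.0, 0.978, 0.21, -0.0]
force: [-0.9, 0.3, 0.7]
grip_width: 0.003
grip_force: 0.0
```

Emit:
send_rows:
  targets: [0,0,0,0,0,0.05,-1,0,0,0,0,0,0.05,-1,0,0,0,0,0,0.04,-1,0,0,0,0,0,0,-1]

```text
time_s: 8.25
eef_pos: [511.7, 404.9, 47.1]
ee_rot: [-0.0, 0.978, 0.211, 0.001]
force: [1.5, 0.3, 3.5]
grip_width: 0.001
grip_force: 2.1
```

Emit:
send_rows:
  targets: [0,0,0,0,0,0.04,-1,0,0,0,0,0,0.03,-1,0,0,0,0,0,0,-1]

```text
time_s: 8.62
eef_pos: [511.8, 405.0, 45.7]
ee_rot: [-0.0, 0.978, 0.211, 0.001]
force: [-6.8, -6.7, 25.2]
grip_width: -0.0
grip_force: 12.7
```

```bash
python3 - <<'E'
from h import *
c=cap('scene');cv2.imwrite('pics/p1.png',cv2.resize(c['img'][270:400,340:480],None,fx=4,fy=4,interpolation=2)[:,:,::-1])
s=monitor.sense();print(s['force'],s['wrist_torque'],s['eef_pos'])
E
```

```text
[-6.74166735 -5.95827934 25.02495268] [-1.01683527  1.14463241  0.01440962] [511.82638344 405.04113357  45.69983466]
```

View pics/p1.png

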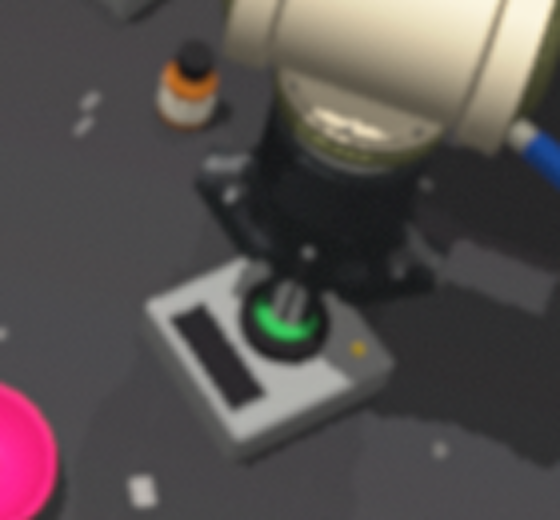

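Emit:
send_rows:
  targets: [0,0,0,0,0,-0.05,-1,0,0,0,0,0,0,-1]

```text
time_s: 8.93
eef_pos: [511.7, 404.9, 46.1]
ee_rot: [-0.0, 0.978, 0.211, 0.001]
force: [1.4, -0.0, 5.2]
grip_width: 0.002
grip_force: 2.7
```

Emit:
send_rows:
  targets: [0,0,0,0,0,-0.03,-1,0,0,0,0,0,0,-1]

```text
time_s: 9.18
eef_pos: [511.5, 404.9, 47.3]
ee_rot: [-0.0, 0.978, 0.211, 0.0]
force: [1.9, 0.4, 5.2]
grip_width: -0.001
grip_force: 2.0
```

Emit:
send_rows:
  targets: [0,0,0,0,0,-0.03,-1,0,0,0,0,0,0,-1]

```text
time_s: 9.43
eef_pos: [511.1, 404.8, 48.9]
ee_rot: [0.0, 0.978, 0.211, -0.0]
force: [2.7, -0.4, 3.5]
grip_width: -0.001
grip_force: 1.6
```

The crop shows the shut fingers at (290,300) on the green button. The force rose steeply at the stop (25 N), then fell to about 5 N and less as I raised the tool, so the button was fully down. Now I rise clear.

Emit:
send_rows:
  targets: [0,0,0,0,0,-0.1,-1,0,0,0,0,0,-0.5,-1,0,0,0,0,0,-0.6,-1,0,0,0,0,0,-0.6,-1,0,0,0,0,0,0,-1]

```text
time_s: 10.05
eef_pos: [511.5, 405.2, 159.5]
ee_rot: [-0.001, 0.978, 0.211, 0.002]
force: [-0.7, -0.6, -0.9]
grip_width: -0.001
grip_force: 0.0
```

```bash
python3 - <<'E'
from h import *
status()
s=cap('scene','end.png')
print([b for b in blobs(s['img'],(45,100,60),(85,255,255),30)])
E
```

```text
10.05 [511.5 405.2 159.5] [-0.7 -0.6 -0.9]
top [(152.2, 18.0), (152.2, -72.3), (151.3, 108.0), (152.0, -162.2)] arms mod90 [18.0, 17.7, 18.0, 17.8]
scene [(154.8, -161.5), (154.2, -72.7), (149.8, 108.2), (150.6, 17.0)] arms mod90 [18.5, 17.3, 18.2, 17.0]
[([252.0, 124.7], 73, [247, 120, 11, 10]), ([375.6, 241.6], 128, [369, 236, 14, 12]), ([411.4, 347.0], 213, [403, 340, 18, 15])]
```

View pics/end.png

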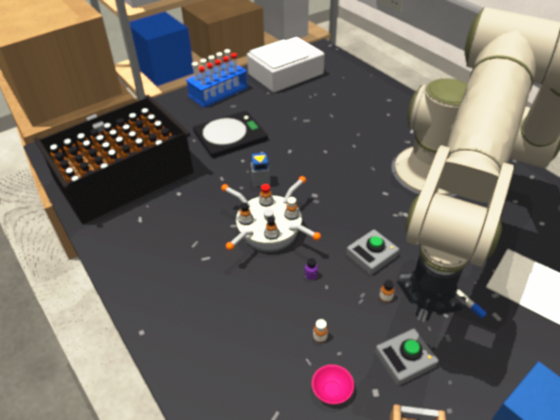

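The final view shows the red bottle at (265,190) facing the scanner at (260,160). The button at (411,347) is back up, and the strays, marker and bowl have not moved.

```bash
python3 -c "
from rig import job
print(job.finish_job())"
```

```text
the job is handed in; nothing more can be done
None
```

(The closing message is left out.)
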